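# Clip a bare picture frame to the painting board

## Robot

A 7-joint arm with a two-finger parallel gripper is mounted at the origin on the work surface. World frame = base frame: x ahead of the robot, y to its left, z up, the work surface at z = 0. Lengths are in m, angles in rad, forces in N, time in s.
With the tool pointing down it reaches from about 0.4 to 0.9 m from the base axis. Payload 5.5 kg.
Tool frame: the origin (TCP) lies at the very end of the fingers, on their centre line; the grasp point (between the pads) lies 19 mm behind it (robot.tcp_to_grasp is the distance from the TCP to the grasp point, in m); y points along the fingers, z is the direction in which the jaws open and shut, and the axes are right-handed (so a half turn about y gives the same grasp; the last joint's range is limited). The gripper opens to 85 mm and grips with 20 to 120 N. Pads are 22 mm wide; open, the fingers measure 114 mm over their backs; the gripper's body (76 mm by 85 mm) begins 54 mm behind the grasp point. The pads swing forward as they close: fully open they stand 13 mm farther back than shut.
Start: joints at [-0.966, 0.501, -0.427, 1.55, 0.221, 1.138, -0.21], TCP at [0.218, 0.612, 0.231] pointing down, gripper open.
Joint ranges: [-2.88, 2.88], [-0.31, 2.03], [-1.54, 1.56], [0.2, 2.42], [-1.41, 4.55], [0.19, 2.02], [-2.57, 2.57]. Speed limits (rad/s): [2.57, 2.57, 3.14, 3.14, 3.14, 3.14, 3.14].

## Interface

Orientations are given as a 3x3 rotation matrix whose columns are the frame's x, y, z axes.
In Python, from station import robot gives the robot as it stands.
- The arm moves only by the shell command python3 -m creep 'ROWS' [FORCE]. ROWS is JSON, a list of rows, each a list of 3 entries, a list of its own where there are three numbers: the shift along the tool's x, y, z in m, then the turn, a rotation vector about the tool's x, y, z in degrees, then the finger opening in m, from 0 to 0.0854. A call has exactly 5 rows; each row shifts and turns the commanded pose from where the row before left it, along the tool's axes as they then stand; what a row does not reach is not made up. A row lasts 1/8 s, in which the tool goes at most 62.5 mm and 10.7 degrees, less where a joint would pass 70% of its speed; a pose out of reach is approached as far as the arm can. A call is refused whole if a number of a shift passes 0.0625 or a number of a turn 10.7, either way. A call with a gripper value outside its range is refused whole. The fingers move at their own pace and stop on an object; FORCE is the grip in N (left out, the last holds). Time passes only in rows, so rows that do not move let the fingers close, or fill a call up. It gives the time, the measured TCP pose, the force and the opening at its end, in the units of the state.
- robot.get_obs(): the state, without advancing time (a new reading comes with each control period).
- robot.capture(name): name is "side" or "top" or "wrist"; returns a dict with "color" (420x560x3 uint8, red, green, blue), "camera_matrix" (3x3 intrinsics, pixels), "position" and "attitude" of the camera in the world; the wrist camera has in their place "tool_from_camera" (4x4, takes a point from camera to tool coordinates, whose origin is the TCP and whose axes are the tool frame's). Camera axes: x right, y up, looking along -z (the intrinsics and any distortion apply to the point x, -y, -z); pixel columns grow to the right and rows downward; lengths in m; the calibration is good to about 2 mm. The wrist camera is an equidistant fisheye: a pixel r from the principal point sees the ray r / f radians off the axis. A picture is of the moment at which its call begins: read the wrist's pose just before it. There is no depth.
- robot.finish_job(): hands the job in, once; it reports no verdict.
The state is a dict: "time_s": time; "qpos": joint angles; "dq": joint speeds; "joint_torque": joint torques, N m; "ee_pos": TCP position; "tool_rot": TCP orientation; "contact_force": force on the tool from outside, world axes, zero at the start; "moment": the same for the moment, N m; "finger_gap": finger opening in m.
Only numpy, scipy, OpenCV 4.12 (cv2) and the standard library are available. Lean on these libraries where they do the work, as an engineer would, in place of code of your own. Each camera call takes 0.05 s, during which the arm holds its last target.

## Task

Clip the small wooden picture frame to the painting board for priming: push it along the board to the spring clip, hold the clip's lever down with one fingertip so that its jaw stands open, and with the other fingertip push the frame's rail that faces the clip beneath the jaw until it is fully home and square against the clip's stop, about in its middle. Then let the lever up so that the jaw grips the rail, and take the hand clear. Only push the frame, never pinch or lift it, and leave the jar, tube, brush, cup and spray bottle where they are.

Things in the scene. Friction and masses are not known exactly. Their poses are not given: they have to be found in the camera images.
- board: White flat painting board fixed on the table, 300 x 250 x 12 mm (top at height 12 mm). Origin: at table height straight below the clip's hinge pin. x points to the board's head (from the frame to the clip and past it), y along the pin, z up; it spans x -240 to +60, y -125 to +125 mm. A sheet-steel lever clip is screwed on at the origin: jaw on the -x side, thumb lever on the +x side.
- pin (a point): Middle of the clip's hinge pin (along y), 10 mm above the board's top; coil springs round it, a hinge ear at each end (x -6 to +8 mm, y = -32 and +32 mm, 16 mm high). Nothing of the clip stands higher than 24 mm above the board, except the end of the shut lever (35 mm). Axes as the board.
- stop (a point): Middle of the front (-x) face of the clip's turned-up stop flange, at the board's top surface: board frame x = -10, y = 0, z = 12 mm. The flange is 64 mm wide (along y) and 10 mm high. The frame's rail comes to rest flat against it. Axes as the board.
- clip (a joint): Angle of the clip's lever about its pin (rad): 0 = shut, grows as the lever is pressed down, 0.6 = fully down (a firm stop). The jaw rests on the frame's 12 mm rail at about 0.40, so the rail passes freely above about 0.43. A spring shuts it: 0.12 Nm when shut, 0.22 Nm fully down, so 30 mm behind the pin 4 to 8 N are needed.
- lever (a point): Top of the lever's thumb plate, 30 mm behind the pin; moves with the lever. The plate is 46 mm wide (y), 44 mm long, 2 mm thick. Fully down it lies level, its top 5 mm above the board, from board x = +7 to +52 mm: a fingertip can slide along it, while one level with it in front of the clip clears the board by 5 mm. Shut, it slopes up away from the pin at 0.6 rad, its end 35 mm above the board.
- jaw (a point): Middle of the lower edge of the clip's jaw (56 mm wide along y); moves with the lever. Shut: about 4 mm above the board, the jaw's foremost part at board x = -24 mm. Lever fully down: 16 mm above the board at x = -20 mm.
- frame: Loose bare wooden picture frame lying flat on the board, 140 mm (its x) by 120 mm (its y), 12 mm thick, 0.08 to 0.17 kg; rails 20 mm wide all round a rectangular opening of 100 (x) by 80 mm (y), through which the board is seen. Origin: centre of its underside. At the start it lies on the -x side of the clip, its x axis roughly along the board's x.
- rail (a point): Middle of the outer (+x) face of the frame's rail nearest the clip, at its underside: frame x = +70 mm. The inner face of that rail is 20 mm behind it, at frame x = +50 mm. Axes as the frame.
- jar: Small round paint jar with white lid standing on the board beside the clip or frame, 38 mm across, 50 mm high. Origin: centre of its underside. Leave alone.
- tube: Paint tube lying on the board beside the clip or frame, about 119 mm long, 30 mm wide, 18 mm high. Origin at the underside near its middle, x axis to its cap. Leave alone.
- brush: Flat paint brush lying on the board beside the frame, 150 mm long, 10 mm wide, 6 mm high. Origin at the underside, x axis to the bristles. Leave alone.
- cup: White takeaway cup with lid standing on the table left of the board, 85 mm across, 116 mm high. Origin: centre of its underside. Leave alone.
- sprayer: Green spray bottle with black trigger head standing on the table right of the board, 86 mm across, 186 mm high. Origin: centre of its underside. Leave alone.

How it is judged:
By the outcome, as a careful person would: the job done as asked, in the order asked, and still so for the second after the job is handed in, with the robot touching nothing.
It also fails if it takes over 58 s, if anything falls off the work surface, if the arm or the gripper's body presses on something with over 40 N, if the wrist force passes 120 N, or if a joint passes its speed limit or range.

## Working session

There is one attempt and no reset: what is moved stays moved. The work goes in short steps, Python scripts to look and compute and a shell command to move; the robot and the scene stay as the last step left them, time stands still between calls to the robot, and variables do not carry over. Pictures are saved under pics/ and viewed, and the job is handed in when it is done.

```bash
ls; mkdir -p pics; cat > h.py <<'E'
import numpy as np, cv2, json
from station import robot
def cap(n,f):
    o=robot.get_obs(); c=robot.capture(n)
    cv2.imwrite('pics/'+f+'.png',cv2.cvtColor(c['color'],cv2.COLOR_RGB2BGR))
    d={k:np.array(v).tolist() for k,v in c.items() if k!='color'}
    d['ee']=np.array(o['ee_pos']).tolist(); d['R']=np.array(o['tool_rot']).tolist()
    json.dump(d,open('pics/'+f+'.json','w')); return c['color'],d
def ray(d,u,v):
    K=np.array(d['camera_matrix'])
    x=(u-K[0,2])/K[0,0]; y=(v-K[1,2])/K[1,1]
    if 'tool_from_camera' in d:
        r=np.hypot(x,y); s=np.sin(r)/r if r>1e-9 else 1
        dc=np.array([x*s,-y*s,-np.cos(r)])
        T=np.array(d['tool_from_camera']);R=np.array(d['R'])
        return np.array(d['ee'])+R@T[:3,3], R@T[:3,:3]@dc
    A=np.array(d['attitude'])
    return np.array(d['position']),A@np.array([x,-y,-1])
def onplane(d,u,v,z):
    p,q=ray(d,u,v); return p+q*(z-p[2])/q[2]
def st():
    o=robot.get_obs()
    for k in ('time_s','ee_pos','tool_rot','contact_force','finger_gap','qpos'): print(k,np.round(o[k],4).tolist())
E
python3 - <<'E'
from h import *
st()
for n in ('side','top','wrist'):
    c,d=cap(n,n+'0'); print(n,{k:np.round(v,3).tolist() for k,v in d.items()})
E
```

```text
pics
time_s 0.0
ee_pos [0.2177, 0.6118, 0.2303]
tool_rot [[0.9422, -0.0007, 0.3352], [-0.3352, -0.0018, 0.9422], [-0.0001, -1.0, -0.0019]]
contact_force [0.5213, 0.2482, 1.2154]
finger_gap 0.0852
qpos [-0.9658, 0.5019, -0.4268, 1.5514, 0.2208, 1.1383, -0.2103]
side {'camera_matrix': [[424.811, 0.0, 288.118], [0.0, 424.811, 206.776], [0.0, 0.0, 1.0]], 'position': [0.459, 0.701, 0.845], 'attitude': [[-0.987, 0.127, -0.101], [-0.162, -0.724, 0.671], [0.012, 0.678, 0.735]], 'ee': [0.218, 0.612, 0.23], 'R': [[0.942, -0.001, 0.335], [-0.335, -0.002, 0.942], [-0.0, -1.0, -0.002]]}
top {'camera_matrix': [[504.182, 0.0, 288.681], [0.0, 504.182, 204.578], [0.0, 0.0, 1.0]], 'position': [0.414, -0.008, 1.653], 'attitude': [[-0.005, 0.995, -0.101], [-1.0, -0.006, -0.01], [-0.011, 0.101, 0.995]], 'ee': [0.218, 0.612, 0.23], 'R': [[0.942, -0.001, 0.335], [-0.335, -0.002, 0.942], [-0.0, -1.0, -0.002]]}
wrist {'camera_matrix': [[325.192, 0.0, 282.857], [0.0, 325.192, 202.56], [0.0, 0.0, 1.0]], 'tool_from_camera': [[0.0, -0.949, -0.315, -0.08], [0.0, 0.315, -0.949, -0.143], [1.0, 0.0, 0.0, 0.001], [0.0, 0.0, 0.0, 1.0]], 'ee': [0.218, 0.612, 0.23], 'R': [[0.942, -0.001, 0.335], [-0.335, -0.002, 0.942], [-0.0, -1.0, -0.002]]}
```

View pics/side0.png

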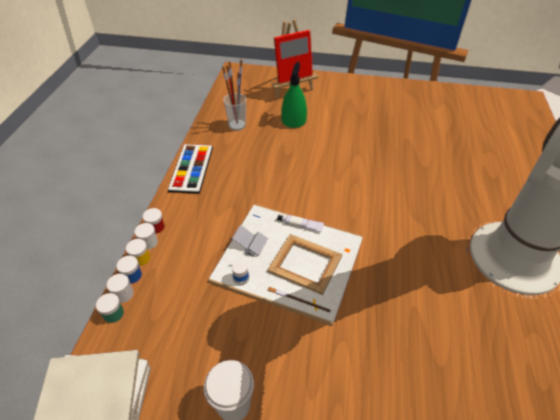

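View pics/top0.png

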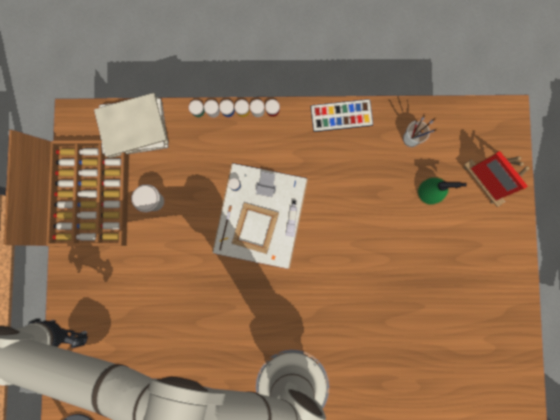

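View pics/wrist0.png

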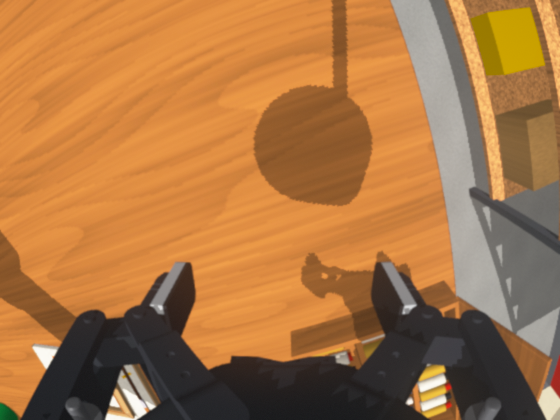

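```bash
python3 - <<'E'
from h import *
d=json.load(open('pics/side0.json'));t=json.load(open('pics/top0.json'))
for p in [(253,206),(361,240),(333,315),(212,281)]: print('side',onplane(d,*p,.012).round(3))
for p in [(233,165),(307,179),(289,267),(215,250),(265,186),(256,228)]: print('top',onplane(t,*p,.012).round(3))
im=cv2.imread('pics/side0.png')[195:325,200:370]; cv2.imwrite('pics/side0z.png',cv2.resize(im,None,fx=4.6,fy=4.6,interpolation=cv2.INTER_CUBIC))
im=cv2.imread('pics/top0.png')[155:275,205:315]; cv2.imwrite('pics/top0z.png',cv2.resize(im,None,fx=5,fy=5,interpolation=cv2.INTER_CUBIC))
E
```

```text
side [ 0.666 -0.045  0.012]
side [0.376 0.022 0.012]
side [0.426 0.239 0.012]
side [0.708 0.2   0.012]
top [0.713 0.192 0.012]
top [ 0.665 -0.052  0.012]
top [0.378 0.009 0.012]
top [0.434 0.249 0.012]
top [0.643 0.086 0.012]
top [0.505 0.115 0.012]
```

View pics/side0z.png

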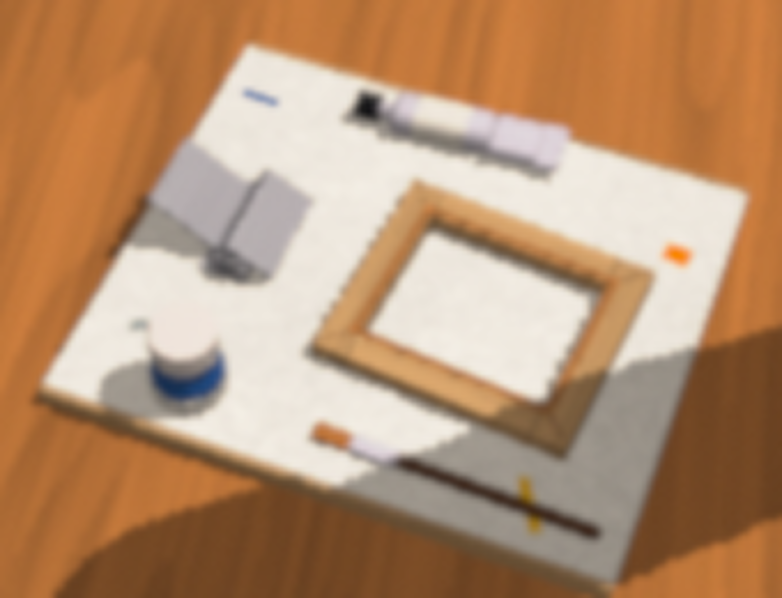

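View pics/top0z.png

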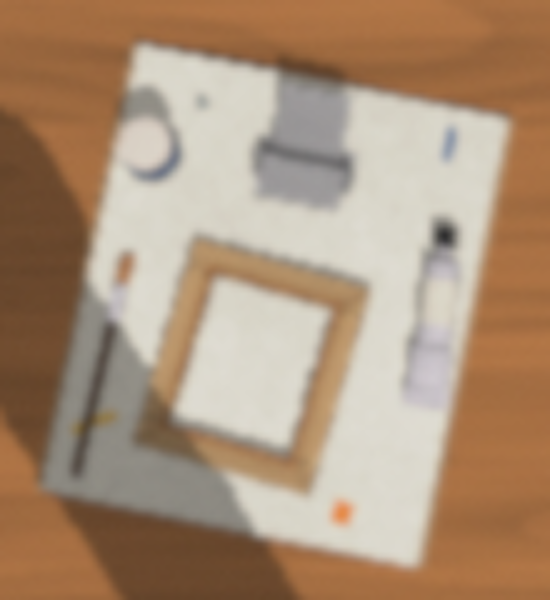

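```bash
cat >> h.py <<'E'
def plan(pos,yaw,n,P=None,y0=None):
    """rows (tool axes) to go to pos with tool z at world yaw(deg), tool pointing straight down"""
    o=robot.get_obs(); R=np.array(o['tool_rot']); P=np.array(o['ee_pos']) if P is None else np.array(P)
    y0=np.degrees(np.arctan2(R[1,2],R[0,2])) if y0 is None else y0
    dy=(yaw-y0+180)%360-180; print('dy',dy)
    step=(np.array(pos)-P)/n
    for i in range(n):
        a=np.radians(y0+dy*i/n); z=np.array([np.cos(a),np.sin(a),0]);y=np.array([0,0,-1]);x=np.cross(y,z)
        print([np.round([step@x,step@y,step@z],4).tolist(),[0,round(-dy/n,2),0]])
E
python3 - <<'E'
from h import *
t=json.load(open('pics/top0.json'))
print(onplane(t,147,198,.116), onplane(t,433,191,.1))
plan([.575,.06,.27],-11,10)
E
```

```text
[0.59329828 0.44340035 0.116     ] [ 0.61118637 -0.43913163  0.1       ]
dy -81.41742459422801
[[0.0522, -0.004, -0.04], [0, np.float64(8.14), 0]]
[[0.0573, -0.004, -0.0322], [0, np.float64(8.14), 0]]
[[0.0613, -0.004, -0.0238], [0, np.float64(8.14), 0]]
[[0.064, -0.004, -0.0149], [0, np.float64(8.14), 0]]
[[0.0655, -0.004, -0.0057], [0, np.float64(8.14), 0]]
[[0.0656, -0.004, 0.0037], [0, np.float64(8.14), 0]]
[[0.0645, -0.004, 0.0129], [0, np.float64(8.14), 0]]
[[0.062, -0.004, 0.0219], [0, np.float64(8.14), 0]]
[[0.0582, -0.004, 0.0305], [0, np.float64(8.14), 0]]
[[0.0533, -0.004, 0.0384], [0, np.float64(8.14), 0]]
```

```bash
python3 - <<'E'
from h import *
plan([.575,.06,.27],-11,15)
E
```

```text
dy -81.41742459422801
[[0.0348, -0.0026, -0.0267], [0, np.float64(5.43), 0]]
[[0.0371, -0.0026, -0.0233], [0, np.float64(5.43), 0]]
[[0.0392, -0.0026, -0.0197], [0, np.float64(5.43), 0]]
[[0.0409, -0.0026, -0.0159], [0, np.float64(5.43), 0]]
[[0.0422, -0.0026, -0.0119], [0, np.float64(5.43), 0]]
[[0.0431, -0.0026, -0.0079], [0, np.float64(5.43), 0]]
[[0.0437, -0.0026, -0.0038], [0, np.float64(5.43), 0]]
[[0.0438, -0.0026, 0.0004], [0, np.float64(5.43), 0]]
[[0.0436, -0.0026, 0.0045], [0, np.float64(5.43), 0]]
[[0.043, -0.0026, 0.0086], [0, np.float64(5.43), 0]]
[[0.042, -0.0026, 0.0127], [0, np.float64(5.43), 0]]
[[0.0406, -0.0026, 0.0166], [0, np.float64(5.43), 0]]
[[0.0388, -0.0026, 0.0203], [0, np.float64(5.43), 0]]
[[0.0367, -0.0026, 0.0239], [0, np.float64(5.43), 0]]
[[0.0343, -0.0026, 0.0273], [0, np.float64(5.43), 0]]
```

```bash
python3 -m creep '[[[0.035,-0.003,-0.027],[0,5.4,0],0.085],[[0.037,-0.003,-0.023],[0,5.4,0],0.085],[[0.039,-0.003,-0.02],[0,5.4,0],0.085],[[0.041,-0.003,-0.016],[0,5.4,0],0.085],[[0.042,-0.003,-0.012],[0,5.4,0],0.085]]'
python3 -m creep '[[[0.043,-0.003,-0.008],[0,5.4,0],0.085],[[0.044,-0.003,-0.004],[0,5.4,0],0.085],[[0.044,-0.003,0.0],[0,5.4,0],0.085],[[0.044,-0.003,0.005],[0,5.4,0],0.085],[[0.043,-0.003,0.009],[0,5.4,0],0.085]]'
python3 -m creep '[[[0.042,-0.003,0.013],[0,5.4,0],0.085],[[0.041,-0.003,0.017],[0,5.4,0],0.085],[[0.039,-0.003,0.02],[0,5.4,0],0.085],[[0.037,-0.003,0.024],[0,5.4,0],0.085],[[0.034,-0.003,0.027],[0,5.4,0],0.085]]'
python3 -m creep '[[[0,0,0],[0,0,0],0.085],[[0,0,0],[0,0,0],0.085],[[0,0,0],[0,0,0],0.085],[[0,0,0],[0,0,0],0.085],[[0,0,0],[0,0,0],0.085]]'
python3 - <<'E'
from h import *
st(); cap('wrist','w1')
cap('side','s1')
E
```

```text
time_s: 0.78
ee_pos: [0.3373, 0.4267, 0.2462]
tool_rot: [[0.685, -0.0, 0.729], [-0.729, -0.0, 0.685], [0.0, -1.0, -0.0]]
contact_force: [1.3, -0.3, 0.2]
finger_gap: 0.085
time_s: 1.4
ee_pos: [0.4575, 0.2424, 0.2613]
tool_rot: [[0.28, -0.0, 0.96], [-0.96, -0.0, 0.28], [0.0, -1.0, -0.0]]
contact_force: [1.1, 0.7, -0.5]
finger_gap: 0.0852
time_s: 2.02
ee_pos: [0.578, 0.0589, 0.2761]
tool_rot: [[-0.187, -0.0, 0.982], [-0.982, 0.0, -0.187], [0.0, -1.0, -0.0]]
contact_force: [-0.0, 0.9, -0.2]
finger_gap: 0.0851
time_s: 2.65
ee_pos: [0.5774, 0.0608, 0.2764]
tool_rot: [[-0.182, 0.0, 0.983], [-0.983, 0.0, -0.182], [-0.0, -1.0, 0.0]]
contact_force: [-0.1, -0.3, -0.0]
finger_gap: 0.085
time_s 2.65
ee_pos [0.5774, 0.0608, 0.2764]
tool_rot [[-0.1824, 0.0001, 0.9832], [-0.9832, 0.0002, -0.1824], [-0.0002, -1.0, 0.0]]
contact_force [-0.1057, -0.271, -0.0415]
finger_gap 0.085
qpos [-0.2189, 0.3026, 0.0841, 1.6942, -0.0277, 1.1459, -0.3106]
```

View pics/w1.png

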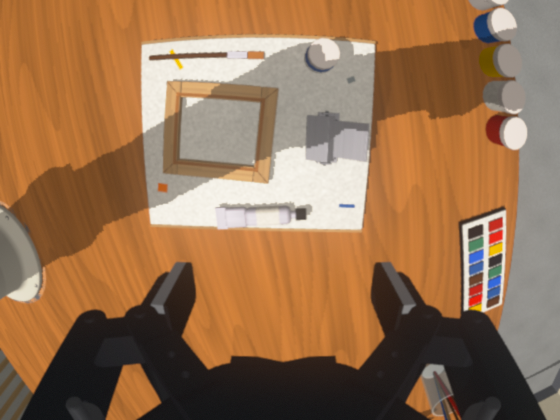

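```bash
python3 - <<'E'
from h import *
im=cv2.imread('pics/w1.png')[30:240,130:390]; cv2.imwrite('pics/w1z.png',cv2.resize(im,None,fx=3,fy=2.85,interpolation=cv2.INTER_CUBIC))
E
```

```text
(no output)
```

View pics/w1z.png

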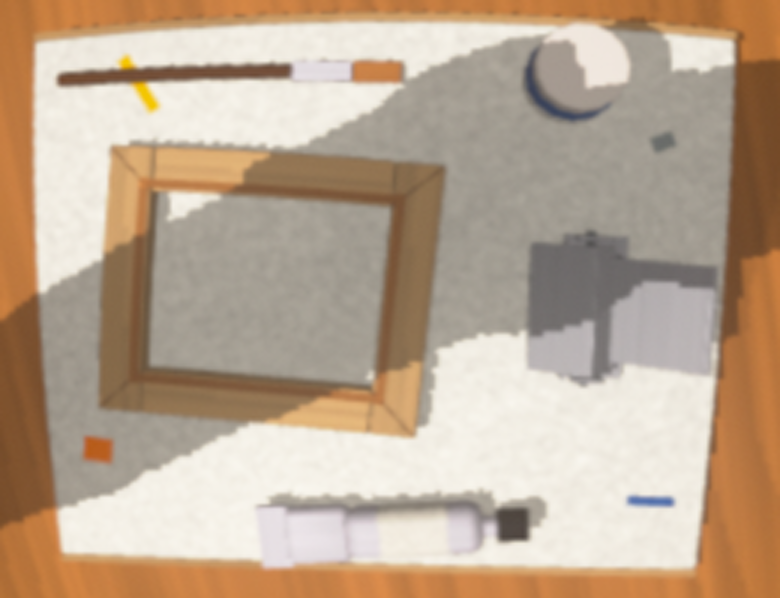

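```bash
cat >> h.py <<'E'
def zp(d,x,y,z,ox=130,oy=30,fx=3,fy=2.85): return onplane(d,(x+.5)/fx+ox-.5,(y+.5)/fy+oy-.5,z)
def rectfit(W,M):
    # rigid 2D fit W = R M + t
    W=np.array(W)[:,:2];M=np.array(M);mc=M.mean(0);wc=W.mean(0)
    H=(M-mc).T@(W-wc);a=np.arctan2(H[0,1]-H[1,0],H[0,0]+H[1,1])
    R=np.array([[np.cos(a),-np.sin(a)],[np.sin(a),np.cos(a)]]);t=wc-R@mc
    return a,t,(W-(M@R.T+t))
E
python3 - <<'E'
from h import *
d=json.load(open('pics/w1.json'))
W=[zp(d,*p,.012) for p in [(35,40),(735,33),(697,570),(63,553)]]
a,t,r=rectfit(W,[(-.24,.125),(.06,.125),(.06,-.125),(-.24,-.125)])
print('board',np.degrees(a),t,r.round(4).tolist())
W=[zp(d,*p,.024) for p in [(113,147),(445,166),(414,436),(100,407)]]
b,f,r=rectfit(W,[(-.07,.06),(.07,.06),(.07,-.06),(-.07,-.06)])
print('frame',np.degrees(b),f,r.round(4).tolist())
R=np.array([[np.cos(a),-np.sin(a)],[np.sin(a),np.cos(a)]])
print('frame in board',R.T@(f-t),np.degrees(b-a))
for n,p,z in [('jawL',(530,243),.016+.008),('jawR',(530,370),.024),('levL',(716,267),.047),('levR',(712,375),.047),('ear1',(590,237),.028),('ear2',(590,380),.028),('jar',(577,72),.062),('cap',(528,524),.025),('tubeb',(262,507),.02)]:
  print(n,(R.T@(zp(d,*p,z)[:2]-t)).round(4))
s=json.load(open('pics/side0.json'))
W=[onplane(s,200+x/4.6,195+y/4.6,.012) for x,y in [(612,585),(40,390),(250,45),(747,192)]]
print('side',rectfit(W,[(-.24,.125),(.06,.125),(.06,-.125),(-.24,-.125)]))
W=[onplane(s,200+x/4.6,195+y/4.6,.024) for x,y in [(568,455),(312,346),(415,182),(655,272)]]
print('side',rectfit(W,[(-.07,.06),(.07,.06),(.07,-.06),(-.07,-.06)]))
E
```

```text
board -11.70513428466438 [0.63616427 0.08464221] [[0.0006, -0.0004], [-0.0004, 0.0013], [-0.0006, -0.0011], [0.0004, 0.0002]]
frame -16.770596274309145 [0.50609079 0.11758499] [[0.0008, -0.0016], [-0.001, -0.0005], [-0.0009, 0.0014], [0.0011, 0.0007]]
frame in board [-0.13405182  0.00586906] -5.065461989644765
jawL [-0.0252  0.0268]
jawR [-0.0233 -0.0282]
levL [0.046  0.0218]
levR [ 0.0476 -0.0234]
ear1 [-0.0015  0.0305]
ear2 [ 0.0013 -0.0311]
jar [-0.0128  0.0958]
cap [-0.0213 -0.0989]
tubeb [-0.1377 -0.095 ]
side (np.float64(-0.20363002744149167), array([0.63266022, 0.08556685]), array([[ 0.00194946, -0.00047073],
       [-0.00041878,  0.00238041],
       [-0.00248105, -0.00083467],
       [ 0.00095037, -0.00107502]]))
side (np.float64(-0.28671642647430756), array([0.50229002, 0.12049211]), array([[ 0.00029335,  0.00023436],
       [-0.00059   , -0.00083055],
       [-0.00087439,  0.0011587 ],
       [ 0.00117105, -0.00056252]]))
```

```bash
python3 - <<'E'
from h import *
d=json.load(open('pics/w1.json'))
T=np.array(d['tool_from_camera']);d2=dict(d,ee=[0,0,0],R=np.eye(3).tolist())
for (u,v,z) in [(191,263,-.0425),(377,263,.0425),(176,263,-.0425-.0),(193,295,-.0425),(372,295,.0425)]:
    p,q=ray(d2,u,v); print(u,v,(p+q*(z-p[2])/q[2]).round(4))
im=cv2.imread('pics/w1.png')[240:340,60:500]; cv2.imwrite('pics/w1g.png',cv2.resize(im,None,fx=1.8,fy=1.8,interpolation=cv2.INTER_CUBIC))
E
```

```text
191 263 [-0.0083 -0.0119 -0.0425]
377 263 [-0.0126 -0.0197  0.0425]
176 263 [-0.019  -0.0314 -0.0425]
193 295 [ 0.0073 -0.016  -0.0425]
372 295 [ 0.0049 -0.0193  0.0425]
```

View pics/w1g.png

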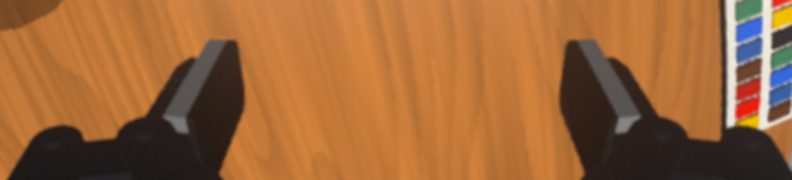

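```bash
python3 - <<'E'
from h import *
plan([.524,.112,.12],73,10)
E
```

```text
dy 83.55039503183104
[[-0.0041, 0.0156, -0.0062], [0, np.float64(-8.36), 0]]
[[-0.0049, 0.0156, -0.0055], [0, np.float64(-8.36), 0]]
[[-0.0057, 0.0156, -0.0048], [0, np.float64(-8.36), 0]]
[[-0.0063, 0.0156, -0.0039], [0, np.float64(-8.36), 0]]
[[-0.0068, 0.0156, -0.0029], [0, np.float64(-8.36), 0]]
[[-0.0072, 0.0156, -0.0019], [0, np.float64(-8.36), 0]]
[[-0.0074, 0.0156, -0.0008], [0, np.float64(-8.36), 0]]
[[-0.0074, 0.0156, 0.0002], [0, np.float64(-8.36), 0]]
[[-0.0073, 0.0156, 0.0013], [0, np.float64(-8.36), 0]]
[[-0.007, 0.0156, 0.0024], [0, np.float64(-8.36), 0]]
```

```bash
python3 -m creep '[[[-0.004,0.0156,-0.006],[0,-8.4,0],0.04],[[-0.005,0.0156,-0.0055],[0,-8.4,0],0.04],[[-0.0057,0.0156,-0.0048],[0,-8.4,0],0.04],[[-0.0063,0.0156,-0.0039],[0,-8.4,0],0.04],[[-0.0068,0.0156,-0.003],[0,-8.4,0],0.04]]'
python3 -m creep '[[[-0.0072,0.0156,-0.002],[0,-8.4,0],0.04],[[-0.0074,0.0156,-0.001],[0,-8.4,0],0.04],[[-0.0074,0.0156,0],[0,-8.4,0],0.04],[[-0.0073,0.0156,0.001],[0,-8.4,0],0.04],[[-0.007,0.0156,0.002],[0,-8,0],0.04]]'
python3 -m creep '[[[0,0,0],[0,0,0],0.04],[[0,0,0],[0,0,0],0.04],[[0,0,0],[0,0,0],0.04],[[0,0,0],[0,0,0],0.04],[[0,0,0],[0,0,0],0.04]]'
python3 - <<'E'
from h import *
st(); cap('wrist','w2')
im=cv2.imread('pics/w2.png'); cv2.imwrite('pics/w2z.png',cv2.resize(im[0:340],(800,486),interpolation=cv2.INTER_CUBIC))
E
```

```text
time_s: 3.38
ee_pos: [0.5508, 0.0859, 0.1979]
tool_rot: [[0.525, 0.0, 0.851], [-0.851, 0.0, 0.525], [0.0, -1.0, 0.0]]
contact_force: [0.8, -0.3, -0.0]
finger_gap: 0.04
time_s: 4.0
ee_pos: [0.5234, 0.1106, 0.1199]
tool_rot: [[0.958, 0.0, 0.288], [-0.288, 0.0, 0.958], [0.0, -1.0, 0.0]]
contact_force: [-0.8, 0.4, -0.0]
finger_gap: 0.0401
time_s: 4.62
ee_pos: [0.5237, 0.1104, 0.1206]
tool_rot: [[0.956, 0.001, 0.293], [-0.293, 0.0, 0.956], [0.001, -1.0, 0.0]]
contact_force: [0.1, 0.0, 0.1]
finger_gap: 0.04
time_s 4.625
ee_pos [0.5237, 0.1104, 0.1206]
tool_rot [[0.9562, 0.0006, 0.2926], [-0.2926, 0.0001, 0.9562], [0.0005, -1.0, 0.0002]]
contact_force [0.1285, 0.019, 0.1083]
finger_gap 0.04
qpos [-0.0947, 0.4147, -0.1994, 1.9394, 0.1119, 0.7974, 0.918]
```

View pics/w2z.png

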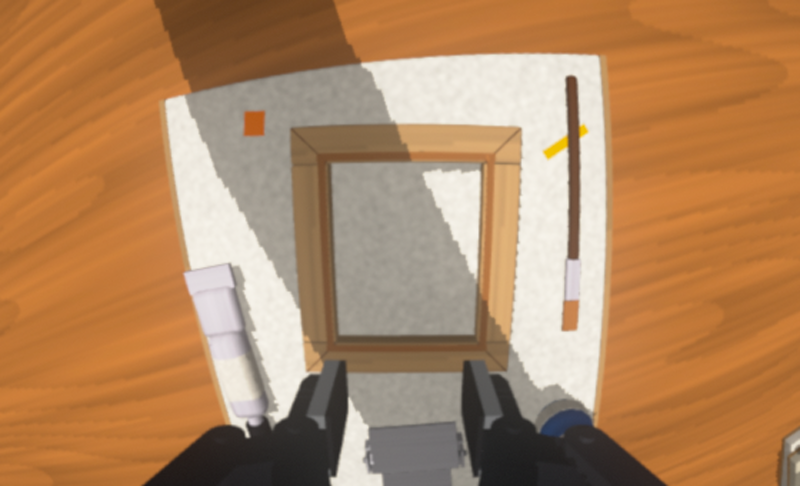

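```bash
python3 - <<'E'
from h import *
d=json.load(open('pics/w2.json'))
M=[(-.07,-.06),(-.07,.06),(.07,.06),(.07,-.06)]
W=[zp(d,*p,.024,0,0,1.4286,1.4294) for p in [(292,128),(521,128),(508,372),(306,371)]]
b,f,r=rectfit(W,M); print('frame',np.degrees(b),f,r.round(4).tolist())
# jaw edge front, lower-left/right : z approx
for p,z in [((368,430),.024),((458,423),.024),((330,337),.012),((474,337),.012),((483,163),.012),((331,163),.012)]: print(zp(d,*p,z,0,0,1.4286,1.4294).round(4))
d2=dict(d,ee=[0,0,0],R=np.eye(3).tolist())
for (u,v,z) in [(346,362,-.02),(462,362,.02),(325,362,-.02),(486,362,.02)]:
    p,q=ray(d2,u/1.4286,v/1.4294); print(u,v,(p+q*(z-p[2])/q[2]).round(4), (p+q*(-.002-p[1])/q[1]).round(4))
E
```

```text
frame -16.95945861545583 [0.5059076  0.11802815] [[0.0009, 0.0007], [0.0002, -0.0014], [-0.0002, 0.0001], [-0.001, 0.0006]]
[0.6047 0.0625 0.024 ]
[0.6162 0.1177 0.024 ]
[0.5422 0.059  0.012 ]
[0.5674 0.1412 0.012 ]
[0.4704 0.1718 0.012 ]
[0.4465 0.0934 0.012 ]
346 362 [-0.0046  0.004  -0.02  ] [-0.0077 -0.002  -0.0192]
462 362 [-0.0092 -0.0049  0.02  ] [-0.0077 -0.002   0.0204]
325 362 [-0.0249 -0.0354 -0.02  ] [-0.0076 -0.002  -0.0264]
486 362 [-0.0303 -0.0458  0.02  ] [-0.0075 -0.002   0.0288]
```

```bash
python3 -m creep '[[[0.001,0.03,0.001],[0,0,0],0.05],[[0,0.03,0],[0,0,0],0.05],[[0,0.025,0],[0,0,0],0.05],[[0,0.015,0],[0,0,0],0.05],[[0,0.006,0],[0,0,0],0.05]]'
python3 - <<'E'
from h import *
st(); cap('wrist','w3')
im=cv2.imread('pics/w3.png'); cv2.imwrite('pics/w3z.png',cv2.resize(im[0:340],(800,486),interpolation=cv2.INTER_CUBIC))
E
```

```text
time_s: 5.3
ee_pos: [0.5244, 0.111, 0.0136]
tool_rot: [[0.956, -0.001, 0.292], [-0.292, -0.0, 0.956], [-0.001, -1.0, -0.0]]
contact_force: [0.4, 0.4, 1.0]
finger_gap: 0.0499
time_s 5.3
ee_pos [0.5244, 0.111, 0.0136]
tool_rot [[0.9564, -0.001, 0.2921], [-0.2921, -0.0002, 0.9564], [-0.0009, -1.0, -0.0004]]
contact_force [0.4159, 0.376, 0.9512]
finger_gap 0.0499
qpos [-0.1269, 0.5923, -0.1637, 1.9759, 0.1649, 0.5868, 0.8735]
```

View pics/w3z.png

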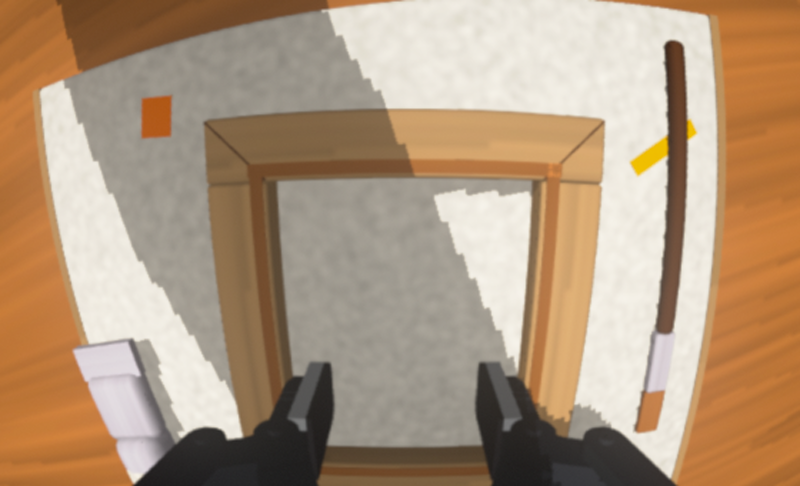

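```bash
python3 -m creep '[[[0.004,0,0],[0,-2.5,0],0.05],[[0.007,0,0],[0,-2.5,0],0.05],[[0.008,0,0],[0,0,0],0.05],[[0.007,0,-0.001],[0,0,0],0.05],[[0.006,0,-0.001],[0,0,0],0.05]]'
python3 -m creep '[[[0.005,0,-0.001],[0,0,0],0.05],[[0.005,0,0],[0,0,0],0.05],[[0.005,0,0],[0,0,0],0.05],[[0.003,0,0],[0,0,0],0.05],[[0,0,0],[0,0,0],0.05]]'
python3 - <<'E'
from h import *
st(); cap('wrist','w4'); cap('side','s4')
im=cv2.imread('pics/w4.png'); cv2.imwrite('pics/w4z.png',cv2.resize(im[0:340],(800,486),interpolation=cv2.INTER_CUBIC))
im=cv2.imread('pics/s4.png')[195:325,200:370]; cv2.imwrite('pics/s4z.png',cv2.resize(im,None,fx=4.6,fy=4.6,interpolation=cv2.INTER_CUBIC))
E
```

```text
time_s: 5.98
ee_pos: [0.5559, 0.1018, 0.0145]
tool_rot: [[0.978, 0.0, 0.208], [-0.208, 0.0, 0.978], [0.0, -1.0, 0.0]]
contact_force: [-0.8, -0.4, 0.3]
finger_gap: 0.0503
time_s: 6.6
ee_pos: [0.5732, 0.097, 0.0143]
tool_rot: [[0.978, 0.0, 0.208], [-0.208, 0.0, 0.978], [0.0, -1.0, 0.0]]
contact_force: [0.5, 0.4, 1.3]
finger_gap: 0.0499
time_s 6.6
ee_pos [0.5732, 0.097, 0.0143]
tool_rot [[0.9782, 0.0005, 0.2078], [-0.2078, 0.0, 0.9782], [0.0005, -1.0, 0.0001]]
contact_force [0.5072, 0.429, 1.2643]
finger_gap 0.0499
qpos [-0.0703, 0.6471, -0.1854, 1.863, 0.1854, 0.6477, 0.9941]
```

View pics/w4z.png

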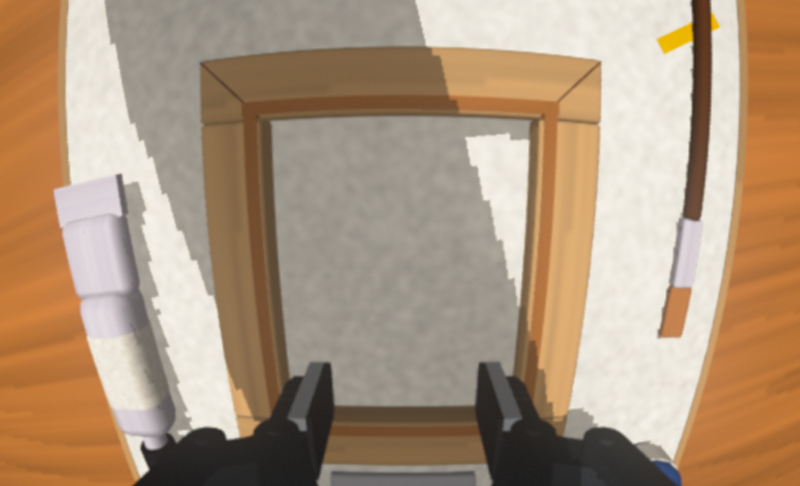

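View pics/s4z.png

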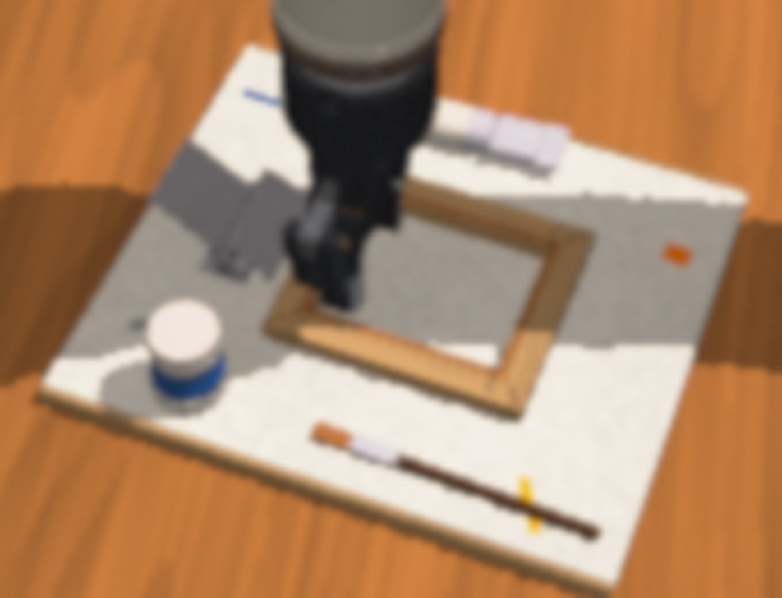

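```bash
cat >> h.py <<'E'
BA=np.radians(-11.7);BT=np.array([.6362,.0846])
BR=np.array([[np.cos(BA),-np.sin(BA)],[np.sin(BA),np.cos(BA)]])
def tob(p): return BR.T@(np.array(p)[:2]-BT)
def tow(x,y): return BR@np.array([x,y])+BT
E
python3 - <<'E'
from h import *
d=json.load(open('pics/w4.json'))
S=(0,0,1.4286,1.4294)
for n,p,z in [('rl',(201,62),.024),('rr',(600,62),.024),('fl outer',(240,430),.024),('fr outer',(567,430),.024),('front outer L',(340,465),.024),('front outer R',(470,464),.024),('jaw',(400,472),.022),('inL',(283,380),.012),('inR',(520,380),.012),('bl',(273,118),.012),('br',(528,115),.012)]:
    print(n,(tob(zp(d,*p,z,*S))*1000).round(1))
print('tool',tob(d['ee']),np.degrees(np.arctan2(d['R'][1][0],d['R'][0][0])))
E
```

```text
rl [-172.   -59.8]
rr [-171.    58.3]
fl outer [-46.9 -60. ]
fr outer [-46.3  59.1]
front outer L [-32.8 -23.8]
front outer R [-33.   23.9]
jaw [-28.   -1.8]
inL [-62.  -44.3]
inR [-61.6  42.1]
bl [-153.3  -40.7]
br [-153.6   39. ]
tool [-0.0641856  -0.00064493] -11.996190187268224
```

```bash
python3 -m creep '[[[-0.006,0,0],[0,0,0],0.05],[[0,-0.015,0],[0,0,0],0.05],[[0,-0.03,0],[0,0,0],0.05],[[0,-0.03,0],[0,0,0],0.06],[[0,-0.02,0],[0,0,0],0.07]]'
python3 - <<'E'
from h import *
st(); w=tow(-.022,-.0005); print(w)
plan([*w,.105],-11.7,10)
E
```

```text
time_s: 7.32
ee_pos: [0.5678, 0.0987, 0.112]
tool_rot: [[0.978, 0.003, 0.207], [-0.207, 0.0, 0.978], [0.003, -1.0, 0.001]]
contact_force: [0.3, -0.6, -0.1]
finger_gap: 0.0702
time_s 7.325
ee_pos [0.5678, 0.0987, 0.112]
tool_rot [[0.9783, 0.0028, 0.2074], [-0.2074, 0.0005, 0.9783], [0.0026, -1.0, 0.001]]
contact_force [0.3432, -0.6206, -0.1306]
finger_gap 0.0702
qpos [-0.0456, 0.49, -0.2205, 1.8444, 0.1416, 0.8196, 1.0243]
[0.6145557  0.08857171]
dy -89.73288796683076
[[0.0048, 0.0007, -0.0], [0, np.float64(8.97), 0]]
[[0.0047, 0.0007, 0.0007], [0, np.float64(8.97), 0]]
[[0.0046, 0.0007, 0.0015], [0, np.float64(8.97), 0]]
[[0.0043, 0.0007, 0.0021], [0, np.float64(8.97), 0]]
[[0.0039, 0.0007, 0.0028], [0, np.float64(8.97), 0]]
[[0.0034, 0.0007, 0.0034], [0, np.float64(8.97), 0]]
[[0.0028, 0.0007, 0.0039], [0, np.float64(8.97), 0]]
[[0.0022, 0.0007, 0.0042], [0, np.float64(8.97), 0]]
[[0.0015, 0.0007, 0.0045], [0, np.float64(8.97), 0]]
[[0.0008, 0.0007, 0.0047], [0, np.float64(8.97), 0]]
```

```bash
python3 -m creep '[[[0.0048,0,0],[0,9,0],0.07],[[0.0047,0,0.0007],[0,9,0],0.07],[[0.0046,0,0.0015],[0,9,0],0.07],[[0.0043,0,0.0021],[0,9,0],0.07],[[0.0039,0,0.0028],[0,9,0],0.07]]'
python3 -m creep '[[[0.0034,0,0.0034],[0,9,0],0.07],[[0.0028,0,0.0039],[0,9,0],0.07],[[0.0022,0,0.0042],[0,9,0],0.07],[[0.0015,0,0.0045],[0,9,0],0.07],[[0.0008,0.002,0.0047],[0,8.7,0],0.07]]'
python3 -m creep '[[[0,0,0],[0,0,0],0.07],[[0,0,0],[0,0,0],0.07],[[0,0,0],[0,0,0],0.07],[[0,0,0],[0,0,0],0.07],[[0,0,0],[0,0,0],0.07]]'
python3 - <<'E'
from h import *
st(); _,d=cap('wrist','w5'); print(tob(d['ee'])); cap('side','s5')
im=cv2.imread('pics/w5.png'); cv2.imwrite('pics/w5z.png',cv2.resize(im[0:340],(800,486),interpolation=cv2.INTER_CUBIC))
im=cv2.imread('pics/s5.png')[195:325,200:370]; cv2.imwrite('pics/s5z.png',cv2.resize(im,None,fx=4.6,fy=4.6,interpolation=cv2.INTER_CUBIC))
E
```

```text
time_s: 7.95
ee_pos: [0.5907, 0.0935, 0.1105]
tool_rot: [[0.541, 0.001, 0.841], [-0.841, 0.001, 0.541], [0.0, -1.0, 0.001]]
contact_force: [0.8, -0.3, -0.1]
finger_gap: 0.0701
time_s: 8.57
ee_pos: [0.6141, 0.0887, 0.1087]
tool_rot: [[-0.207, 0.001, 0.978], [-0.978, 0.001, -0.207], [-0.001, -1.0, 0.001]]
contact_force: [-0.2, 0.5, -0.4]
finger_gap: 0.07
time_s: 9.2
ee_pos: [0.6136, 0.0881, 0.1073]
tool_rot: [[-0.202, -0.0, 0.979], [-0.979, 0.0, -0.202], [-0.0, -1.0, -0.0]]
contact_force: [-0.2, -0.6, 0.4]
finger_gap: 0.07
time_s 9.2
ee_pos [0.6136, 0.0881, 0.1073]
tool_rot [[-0.2022, -0.0001, 0.9794], [-0.9794, 0.0001, -0.2022], [-0.0001, -1.0, -0.0001]]
contact_force [-0.1506, -0.5865, 0.3642]
finger_gap 0.07
qpos [-0.3007, 0.5564, 0.1535, 1.7426, -0.1078, 0.8508, -0.3024]
[-0.02284037 -0.00110989]
```

View pics/w5z.png

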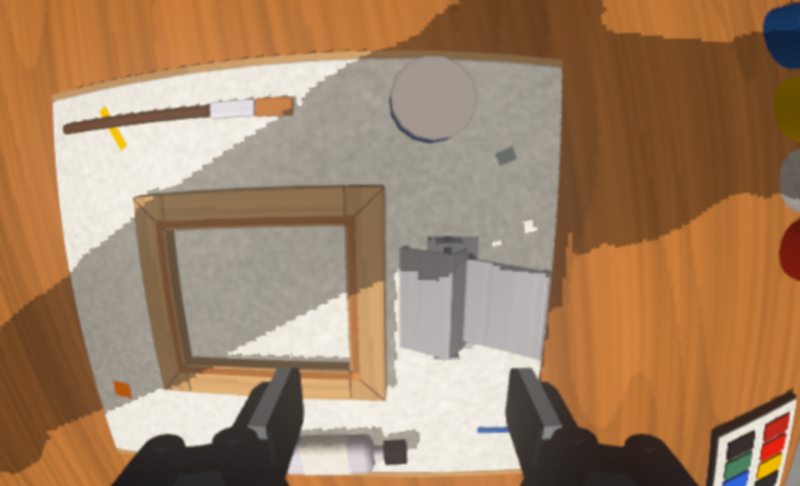

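View pics/s5z.png

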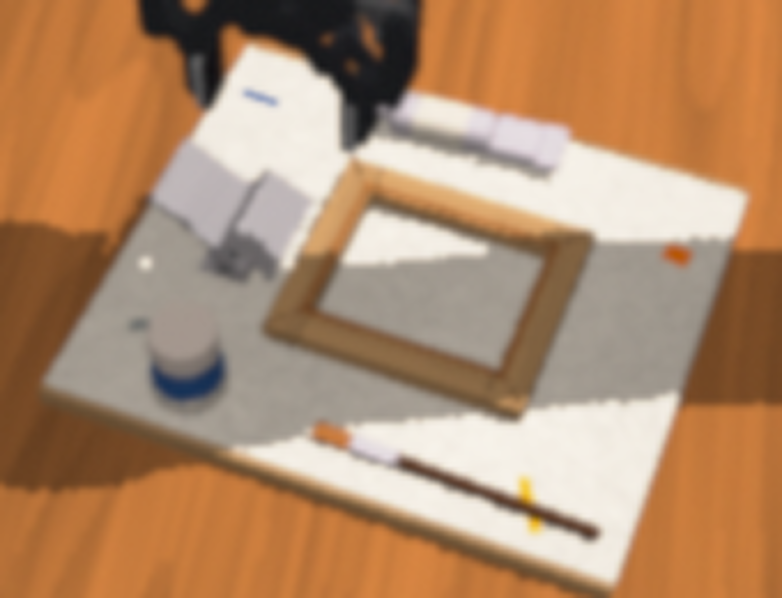

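```bash
python3 - <<'E'
from h import *
d=json.load(open('pics/w5.json'))
S=(0,0,1.4286,1.4294)
M=[(-.07,.06),(.07,.06),(.07,-.06),(-.07,-.06)]
W=[zp(d,*p,.024,*S) for p in [(135,198),(384,186),(386,400),(168,386)]]
b,f,r=rectfit(W,M); print('frame',tob(f),np.degrees(b-BA),(r*1000).round(1).tolist())
W=[zp(d,*p,.012,*S) for p in [(53,97),(562,63),(516,470),(118,448)]]
b,f,r=rectfit(W,[(-.24,.125),(.06,.125),(.06,-.125),(-.24,-.125)]); print('board',f,np.degrees(b),(r*1000).round(1).tolist())
for p,z in [((401,247),.022),((402,346),.022),((549,270),.047),((541,358),.047),((446,244),.028),((447,357),.028)]: print((tob(zp(d,*p,z,*S))*1000).round(1))
E
```

```text
frame [-0.10061048 -0.00030174] -0.2846665652295676 [[0.4, -2.0], [-1.9, -0.5], [-1.6, 0.5], [3.0, 2.0]]
board [0.63507729 0.08431267] -12.144772560181037 [[1.4, -0.3], [-0.2, 1.3], [-4.8, 0.6], [3.6, -1.6]]
[-23.8  27.5]
[-23.4 -27.3]
[45.7 23. ]
[ 46.6 -23. ]
[-1.7 30.5]
[  0.7 -31. ]
```

```bash
python3 -m creep '[[[-0.001,0.025,0.002],[0,0,0],0.07],[[0,0.025,0],[0,0,0],0.07],[[0,0.015,0],[0,0,0],0.07],[[0,0.008,0],[0,0,0],0.07],[[0,0.004,0],[0,0,0],0.07]]'
python3 - <<'E'
from h import *
st(); _,d=cap('wrist','w6'); print(tob(d['ee']))
im=cv2.imread('pics/w6.png'); cv2.imwrite('pics/w6z.png',cv2.resize(im[60:400],(800,486),interpolation=cv2.INTER_CUBIC))
E
```

```text
time_s: 9.93
ee_pos: [0.616, 0.0888, 0.0302]
tool_rot: [[-0.202, 0.0, 0.979], [-0.979, 0.0, -0.202], [-0.0, -1.0, 0.0]]
contact_force: [-0.1, -0.7, 1.0]
finger_gap: 0.0698
time_s 9.925
ee_pos [0.616, 0.0888, 0.0302]
tool_rot [[-0.2025, 0.0002, 0.9793], [-0.9793, 0.0, -0.2025], [-0.0001, -1.0, 0.0002]]
contact_force [-0.1201, -0.7209, 1.0405]
finger_gap 0.0698
qpos [-0.2869, 0.6698, 0.1355, 1.7625, -0.1279, 0.7177, -0.2877]
[-2.05871035e-02 -1.06192913e-05]
```

View pics/w6z.png

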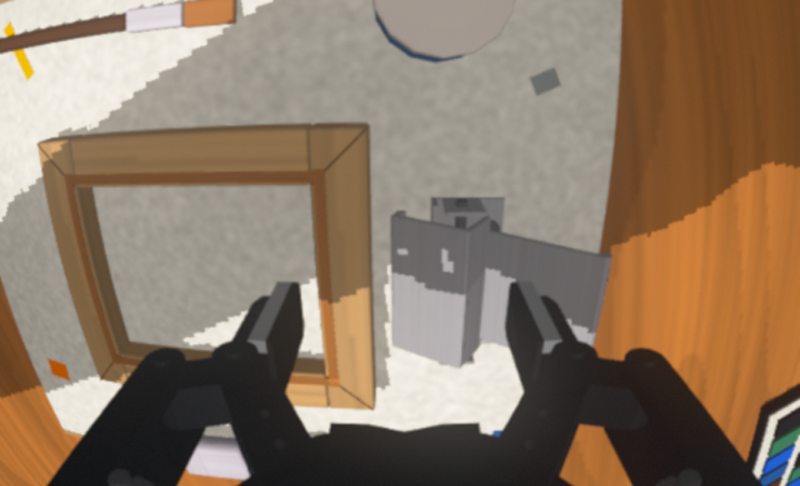

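```bash
python3 -m creep '[[[0,0.004,0],[0,0,0],0.07],[[0,0.003,0],[0,0,0],0.07],[[0,0.003,0],[0,0,0],0.07],[[0,0.003,0],[0,0,0],0.07],[[0,0.002,0],[0,0,0],0.07]]'
python3 - <<'E'
from h import *
st(); _,d=cap('wrist','w7'); print(tob(d['ee']))
im=cv2.imread('pics/w7.png'); cv2.imwrite('pics/w7z.png',cv2.resize(im[60:400],(800,486),interpolation=cv2.INTER_CUBIC))
E
```

```text
time_s: 10.6
ee_pos: [0.6179, 0.0885, 0.0167]
tool_rot: [[-0.203, 0.004, 0.979], [-0.979, 0.0, -0.203], [-0.001, -1.0, 0.004]]
contact_force: [1.0, -1.3, 6.8]
finger_gap: 0.07
time_s 10.6
ee_pos [0.6179, 0.0885, 0.0167]
tool_rot [[-0.2029, 0.0039, 0.9792], [-0.9792, 0.0002, -0.2029], [-0.001, -1.0, 0.0038]]
contact_force [1.0363, -1.3014, 6.759]
finger_gap 0.07
qpos [-0.2837, 0.6911, 0.1322, 1.7633, -0.1313, 0.6919, -0.2849]
[-0.01875542  0.00012749]
```

View pics/w7z.png

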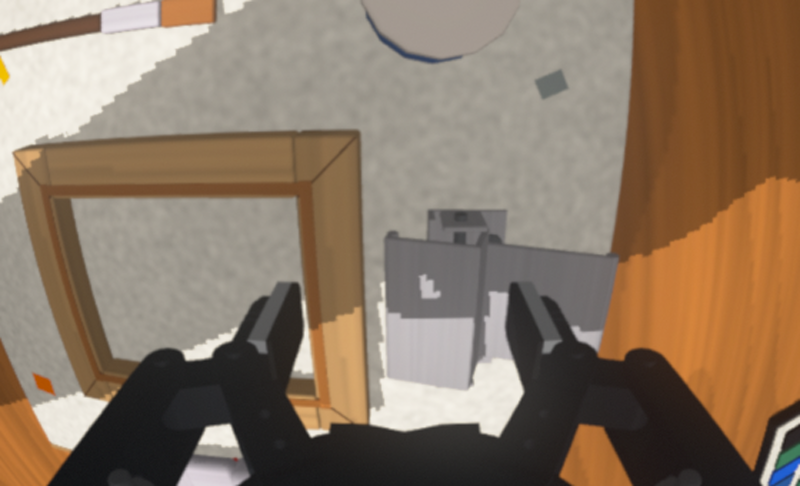

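```bash
python3 -m creep '[[[0,0.002,0],[0,0,0],0.07],[[0,0.002,0],[0,0,0],0.07],[[0,0.002,0],[0,0,0],0.07],[[0,0.001,0],[0,0,0],0.07],[[0,0,0],[0,0,0],0.07]]'
python3 - <<'E'
from h import *
st(); _,d=cap('wrist','w8'); print(tob(d['ee'])); cap('side','s8')
im=cv2.imread('pics/w8.png'); cv2.imwrite('pics/w8z.png',cv2.resize(im[60:400],(800,486),interpolation=cv2.INTER_CUBIC))
im=cv2.imread('pics/s8.png')[195:325,200:370]; cv2.imwrite('pics/s8z.png',cv2.resize(im,None,fx=4.6,fy=4.6,interpolation=cv2.INTER_CUBIC))
E
```

```text
time_s: 11.28
ee_pos: [0.6178, 0.0885, 0.0101]
tool_rot: [[-0.203, 0.004, 0.979], [-0.979, 0.0, -0.203], [-0.001, -1.0, 0.004]]
contact_force: [-1.2, -1.5, 8.5]
finger_gap: 0.0698
time_s 11.275
ee_pos [0.6178, 0.0885, 0.0101]
tool_rot [[-0.2029, 0.0038, 0.9792], [-0.9792, 0.0003, -0.2029], [-0.0011, -1.0, 0.0037]]
contact_force [-1.1593, -1.4727, 8.4878]
finger_gap 0.0698
qpos [-0.2823, 0.7013, 0.1303, 1.764, -0.1329, 0.681, -0.2836]
[-0.01878043  0.00014375]
```

View pics/w8z.png

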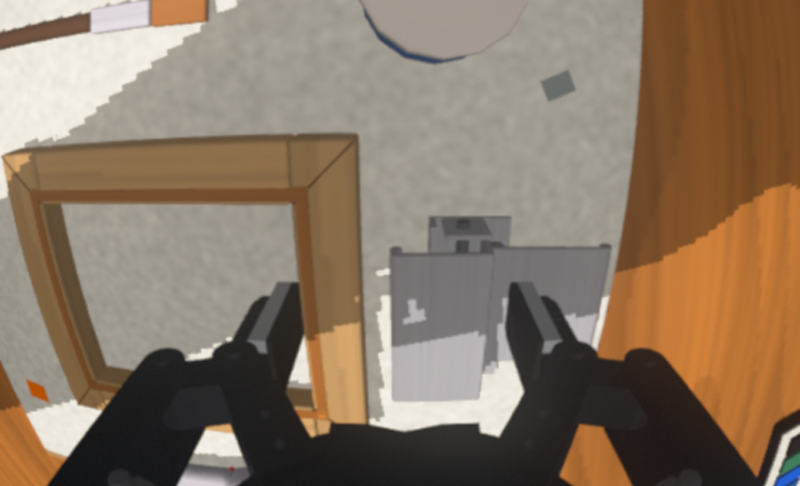

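View pics/s8z.png

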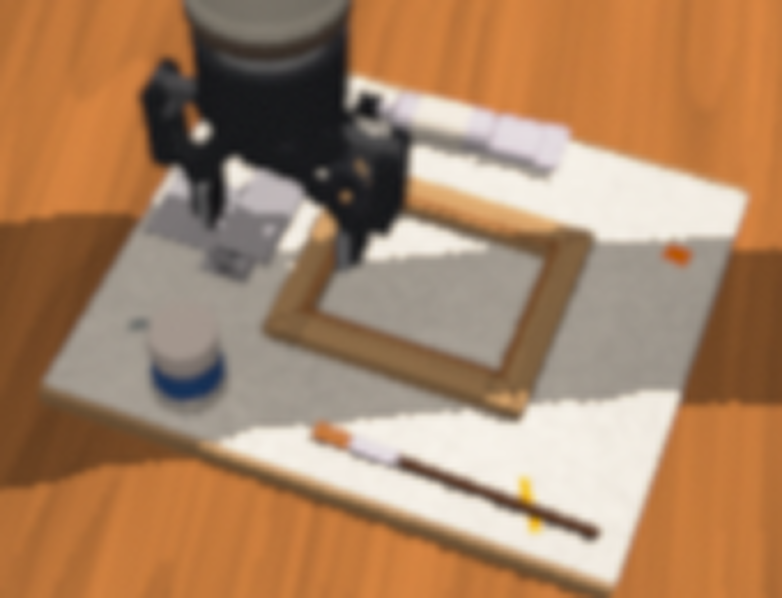

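```bash
python3 - <<'E'
from h import *
by=BR[:,1]
for f in ('w7','w8'):
    d=json.load(open(f'pics/{f}.json'))
    for n,(u,v),y in ([('lever',(609,247),.023),('jaw',(392,250),.028)] if f=='w8' else [('lever',(618,256),.023),('jaw',(387,235),.028)]):
        p,q=ray(d,u/1.4286,60+v/1.4294)
        n3=np.array([by[0],by[1],0]);o=np.array([*tow(0,y),0])
        P=p+q*((o-p)@n3)/(q@n3); print(f,n,(tob(P)*1000).round(1),((P[2]-.012)*1000).round(1))
E
```

```text
w7 lever [50. 23.] 23.2
w7 jaw [-23.3  28. ] 15.6
w8 lever [49.9 23. ] 9.3
w8 jaw [-21.5  28. ] 20.3
```

```bash
python3 -m creep '[[[0,0.0015,0],[0,0,0],0.07],[[0,0,0.003],[0,0,0],0.07],[[0,0,0.004],[0,0,0],0.07],[[0,0,0.004],[0,0,0],0.07],[[0,0,0.003],[0,0,0],0.07]]'
python3 - <<'E'
from h import *
st(); _,d=cap('wrist','w9'); print(tob(d['ee']))
im=cv2.imread('pics/w9.png'); cv2.imwrite('pics/w9z.png',cv2.resize(im[60:400],(800,486),interpolation=cv2.INTER_CUBIC))
E
```

```text
time_s: 12.0
ee_pos: [0.6187, 0.0883, 0.0092]
tool_rot: [[-0.201, -0.021, 0.979], [-0.98, 0.002, -0.201], [0.002, -1.0, -0.021]]
contact_force: [-42.3, 3.0, 53.8]
finger_gap: 0.07
time_s 12.0
ee_pos [0.6187, 0.0883, 0.0092]
tool_rot [[-0.201, -0.0211, 0.9794], [-0.9796, 0.0023, -0.201], [0.002, -0.9998, -0.0212]]
contact_force [-42.3459, 2.968, 53.8387]
finger_gap 0.07
qpos [-0.2743, 0.715, 0.1267, 1.7382, -0.1354, 0.7175, -0.2768]
[-0.01786081  0.00012853]
```

View pics/w9z.png

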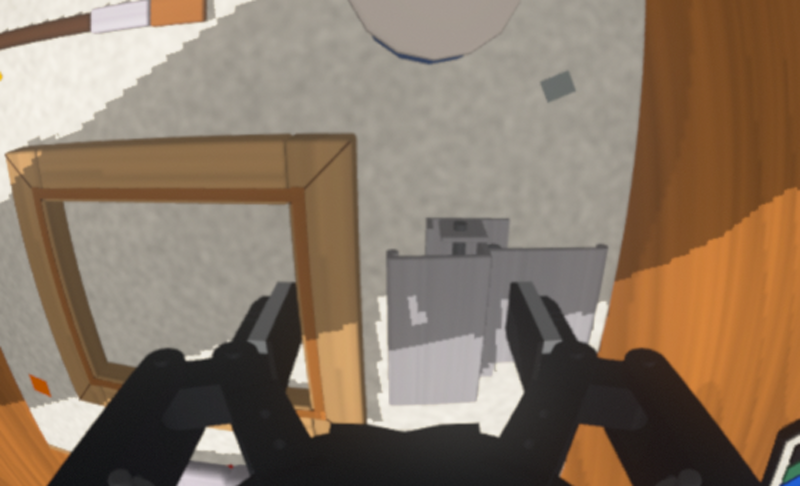

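```bash
python3 -m creep '[[[0,-0.001,-0.007],[0,0,0],0.07],[[0,-0.0015,-0.006],[0,0,0],0.07],[[0,0,0],[0,0,0],0.07],[[0,0,0],[0,0,0],0.07],[[0,0,0],[0,0,0],0.07]]'
python3 - <<'E'
from h import *
st(); _,d=cap('wrist','w10'); print(tob(d['ee']))
im=cv2.imread('pics/w10.png'); cv2.imwrite('pics/w10z.png',cv2.resize(im[60:400],(800,486),interpolation=cv2.INTER_CUBIC))
E
```

```text
time_s: 12.68
ee_pos: [0.6178, 0.0886, 0.0109]
tool_rot: [[-0.203, 0.002, 0.979], [-0.979, 0.0, -0.203], [-0.001, -1.0, 0.002]]
contact_force: [-2.8, -1.1, 9.4]
finger_gap: 0.0702
time_s 12.675
ee_pos [0.6178, 0.0886, 0.0109]
tool_rot [[-0.2026, 0.0021, 0.9793], [-0.9793, 0.0004, -0.2026], [-0.0008, -1.0, 0.0019]]
contact_force [-2.7568, -1.07, 9.4012]
finger_gap 0.0702
qpos [-0.282, 0.7009, 0.1303, 1.7623, -0.1329, 0.6849, -0.2833]
[-0.01880931  0.00018914]
```

View pics/w10z.png

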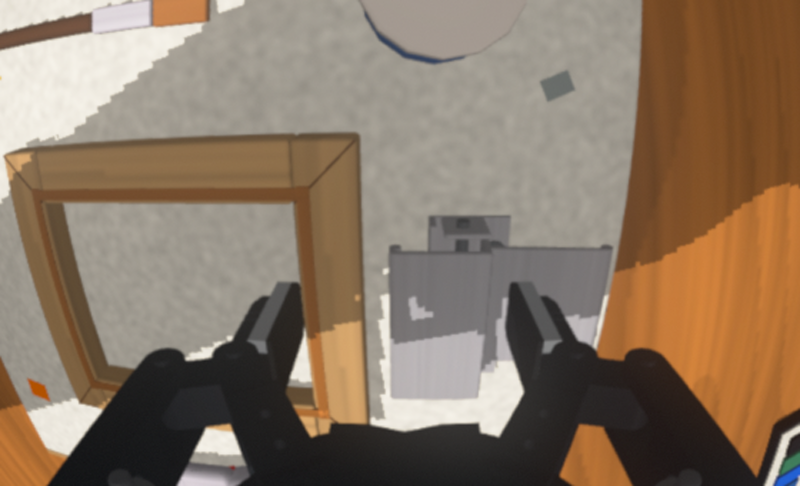

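```bash
python3 -m creep '[[[0,0,0.0015],[0,0,0],0.07],[[0,0,0.0015],[0,0,0],0.07],[[0,0,0],[0,0,0],0.07],[[0,0,0],[0,0,0],0.07],[[0,0,0],[0,0,0],0.07]]'
python3 - <<'E'
from h import *
o=robot.get_obs(); print(tob(o['ee_pos'])*1000,np.round(o['moment'],2))
E
```

```text
time_s: 13.35
ee_pos: [0.6178, 0.0886, 0.01]
tool_rot: [[-0.202, -0.004, 0.979], [-0.979, 0.001, -0.202], [0.0, -1.0, -0.004]]
contact_force: [-8.5, 0.7, 11.1]
finger_gap: 0.0699
[-18.82187289   0.16295901] [ 0.04  1.32 -0.04]
```

```bash
python3 -m creep '[[[0,-0.0022,0],[0,0,0],0.07],[[0,0,0.001],[0,0,0],0.07],[[0,0,0.001],[0,0,0],0.07],[[0,0,0],[0,0,0],0.07],[[0,0,0],[0,0,0],0.07]]'
python3 - <<'E'
from h import *
o=robot.get_obs(); print(tob(o['ee_pos'])*1000,np.round(o['moment'],2))
E
```

```text
time_s: 13.98
ee_pos: [0.6189, 0.0884, 0.0117]
tool_rot: [[-0.202, -0.005, 0.979], [-0.979, 0.001, -0.202], [0.0, -1.0, -0.005]]
contact_force: [-8.7, 1.0, 9.3]
finger_gap: 0.07
[-17.68624512   0.23810306] [ 0.13  1.48 -0.06]
```

```bash
python3 -m creep '[[[0,0,0.001],[0,0,0],0.07],[[0,0,0.001],[0,0,0],0.07],[[0,0,0.001],[0,0,0],0.07],[[0,0,0.001],[0,0,0],0.07],[[0,0,0],[0,0,0],0.07]]'
python3 - <<'E'
from h import *
o=robot.get_obs(); print(tob(o['ee_pos'])*1000,np.round(o['moment'],2))
E
```

```text
time_s: 14.6
ee_pos: [0.6231, 0.0878, 0.0116]
tool_rot: [[-0.202, -0.005, 0.979], [-0.979, 0.001, -0.202], [0.0, -1.0, -0.005]]
contact_force: [-8.2, 1.2, 7.8]
finger_gap: 0.07
[-13.46802222   0.51979717] [ 0.24  1.26 -0.06]
```

```bash
python3 -m creep '[[[0,0.0003,0.001],[0,0,0],0.07],[[0,0,0.001],[0,0,0],0.07],[[0,0,0.001],[0,0,0],0.07],[[0,0,0],[0,0,0],0.07],[[0,0,0],[0,0,0],0.07]]'
python3 - <<'E'
from h import *
o=robot.get_obs(); print(tob(o['ee_pos'])*1000,np.round(o['moment'],2))
_,d=cap('wrist','w11')
im=cv2.imread('pics/w11.png'); cv2.imwrite('pics/w11z.png',cv2.resize(im[60:400],(800,486),interpolation=cv2.INTER_CUBIC))
E
```

```text
time_s: 15.22
ee_pos: [0.6266, 0.0872, 0.0114]
tool_rot: [[-0.202, -0.004, 0.979], [-0.979, 0.001, -0.202], [-0.0, -1.0, -0.004]]
contact_force: [-5.9, 1.3, 7.3]
finger_gap: 0.0698
[-9.96225637  0.56068102] [0.21 1.06 0.03]
```

View pics/w11z.png

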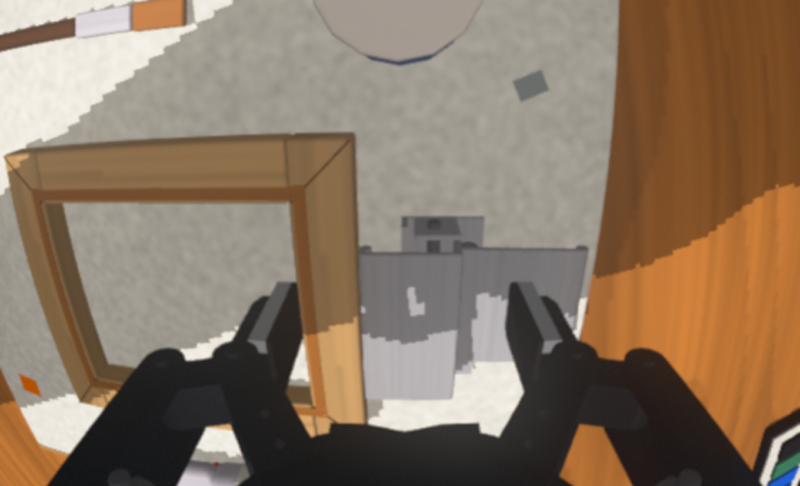

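```bash
python3 - <<'E'
from h import *
by=BR[:,1]
d=json.load(open('pics/w11.json'))
for n,(u,v),y in [('lever',(587,248),.023),('jaw',(361,250),.028)]:
        p,q=ray(d,u/1.4286,60+v/1.4294)
        n3=np.array([by[0],by[1],0]);o=np.array([*tow(0,y),0])
        P=p+q*((o-p)@n3)/(q@n3); print(n,(tob(P)*1000).round(1),((P[2]-.012)*1000).round(1))
S=(0,60,1.4286,1.4294)
for p in [(354,133),(5,153),(353,133)]: print((tob(zp(d,*p,.024,*S))*1000).round(1))
E
```

```text
lever [51. 23.] 9.2
jaw [-21.5  28. ] 20.7
[-23.5  60.3]
[-162.4   59.3]
[-23.8  60.3]
```

```bash
python3 -m creep '[[[0,0,0.0015],[0,0,0],0.07],[[0,0,0.0015],[0,0,0],0.07],[[0,0,0.0015],[0,0,0],0.07],[[0,0,0.0015],[0,0,0],0.07],[[0,0,0],[0,0,0],0.07]]'
python3 - <<'E'
from h import *
o=robot.get_obs(); print(tob(o['ee_pos'])*1000,np.round(o['moment'],2))
_,d=cap('wrist','w12')
im=cv2.imread('pics/w12.png'); cv2.imwrite('pics/w12z.png',cv2.resize(im[60:400],(800,486),interpolation=cv2.INTER_CUBIC))
E
```

```text
time_s: 15.9
ee_pos: [0.6328, 0.0859, 0.0113]
tool_rot: [[-0.202, -0.003, 0.979], [-0.979, 0.001, -0.202], [-0.0, -1.0, -0.003]]
contact_force: [-5.3, 0.9, 6.0]
finger_gap: 0.0705
[-3.56008928  0.55503787] [0.19 0.89 0.02]
```

View pics/w12z.png

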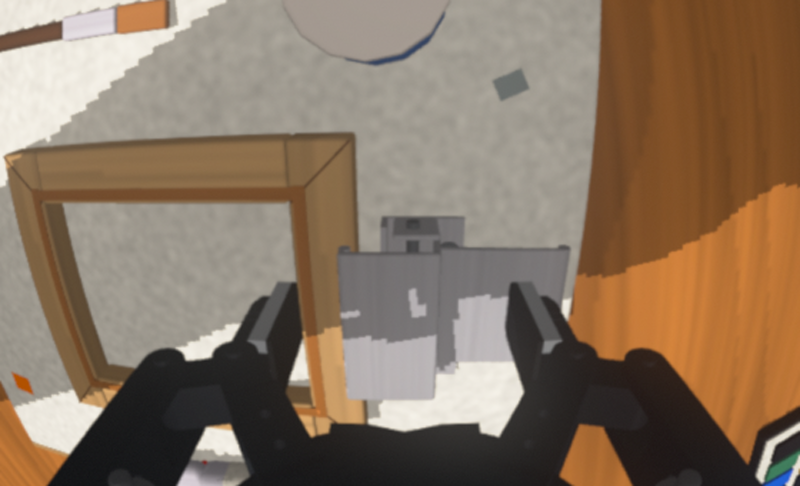

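```bash
python3 -m creep '[[[0,0,0.0015],[0,0,0],0.07],[[0,0,0.0015],[0,0,0],0.07],[[0,0,0.0015],[0,0,0],0.07],[[0,0,0.001],[0,0,0],0.07],[[0,0,0],[0,0,0],0.07]]'
python3 - <<'E'
from h import *
o=robot.get_obs(); print(tob(o['ee_pos'])*1000,np.round(o['moment'],2))
E
python3 -m creep '[[[0,0,0.001],[0,0,0],0.07],[[0,0,0.001],[0,0,0],0.07],[[0,0,0.0005],[0,0,0],0.07],[[0,0,0],[0,0,0],0.07],[[0,0,0],[0,0,0],0.07]]'
python3 - <<'E'
from h import *
o=robot.get_obs(); print(tob(o['ee_pos'])*1000,np.round(o['moment'],2))
_,d=cap('wrist','w13')
im=cv2.imread('pics/w13.png'); cv2.imwrite('pics/w13z.png',cv2.resize(im[60:400],(800,486),interpolation=cv2.INTER_CUBIC))
E
```

```text
time_s: 16.58
ee_pos: [0.6383, 0.0847, 0.0113]
tool_rot: [[-0.202, -0.003, 0.979], [-0.979, 0.001, -0.202], [-0.0, -1.0, -0.003]]
contact_force: [-4.9, 1.0, 5.7]
finger_gap: 0.0698
[2.07049978 0.54413841] [ 0.16  0.82 -0.01]
time_s: 17.2
ee_pos: [0.6401, 0.0843, 0.0113]
tool_rot: [[-0.202, -0.004, 0.979], [-0.979, 0.001, -0.202], [-0.0, -1.0, -0.004]]
contact_force: [-5.8, 1.9, 6.7]
finger_gap: 0.0697
[3.90983595 0.50903264] [0.22 1.14 0.01]
```

View pics/w13z.png

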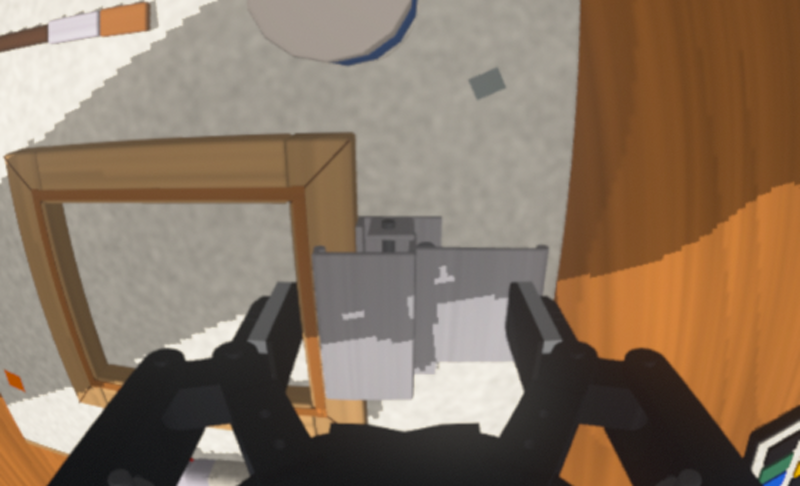

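```bash
python3 -m creep '[[[0,0,0.001],[0,0,0],0.07],[[0,0,0.0005],[0,0,0],0.07],[[0,0,0],[0,0,0],0.07],[[0,0,0],[0,0,0],0.07],[[0,0,0],[0,0,0],0.07]]'
python3 - <<'E'
from h import *
o=robot.get_obs(); print(tob(o['ee_pos'])*1000,np.round(o['moment'],2))
E
python3 -m creep '[[[0,0,0.001],[0,0,0],0.07],[[0,0,0.0005],[0,0,0],0.07],[[0,0,0],[0,0,0],0.07],[[0,0,0],[0,0,0],0.07],[[0,0,0],[0,0,0],0.07]]'
python3 - <<'E'
from h import *
o=robot.get_obs(); print(tob(o['ee_pos'])*1000,np.round(o['moment'],2))
_,d=cap('wrist','w14')
im=cv2.imread('pics/w14.png'); cv2.imwrite('pics/w14z.png',cv2.resize(im[60:400],(800,486),interpolation=cv2.INTER_CUBIC))
E
```

```text
time_s: 17.88
ee_pos: [0.6402, 0.0843, 0.011]
tool_rot: [[-0.202, -0.007, 0.979], [-0.979, 0.001, -0.202], [0.0, -1.0, -0.007]]
contact_force: [-8.8, 1.9, 9.2]
finger_gap: 0.07
[3.95647365 0.48153148] [ 0.33  1.88 -0.05]
time_s: 18.5
ee_pos: [0.6403, 0.0843, 0.0109]
tool_rot: [[-0.201, -0.01, 0.979], [-0.98, 0.001, -0.201], [0.001, -1.0, -0.01]]
contact_force: [-11.6, 2.6, 11.1]
finger_gap: 0.07
[4.03748353 0.53457401] [ 0.44  2.59 -0.06]
```

View pics/w14z.png

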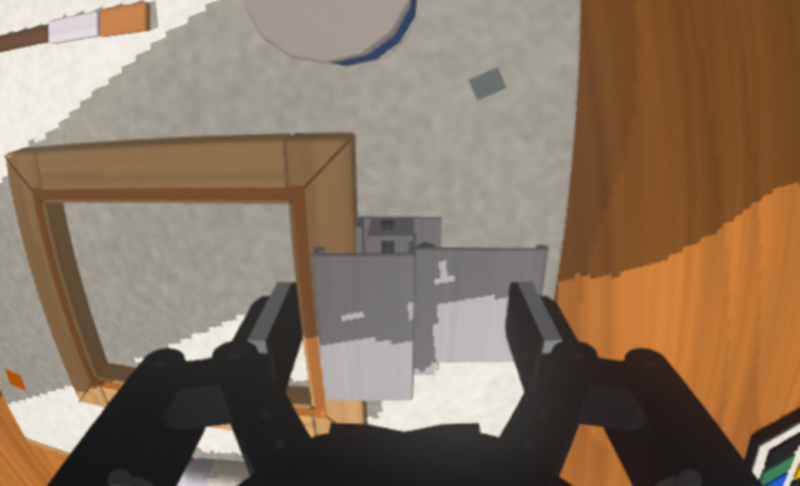

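```bash
python3 - <<'E'
from h import *
by=BR[:,1]
d=json.load(open('pics/w14.json'))
for n,(u,v),y in [('lever',(547,248),.023),('jaw',(315,251),.028)]:
        p,q=ray(d,u/1.4286,60+v/1.4294)
        n3=np.array([by[0],by[1],0]);o=np.array([*tow(0,y),0])
        P=p+q*((o-p)@n3)/(q@n3); print(n,(tob(P)*1000).round(1),((P[2]-.012)*1000).round(1))
S=(0,60,1.4286,1.4294)
for p in [(354,133),(5,153),(366,428)]: print((tob(zp(d,*p,.024,*S))*1000).round(1))
for p in [(362,220),]: print('flange',(tob(zp(d,*p,.022,*S))*1000).round(1))
im=cv2.imread('pics/w14.png')[130:350,180:330]; cv2.imwrite('pics/w14y.png',cv2.resize(im,None,fx=2.7*1.9,fy=2.7,interpolation=cv2.INTER_CUBIC))
E
```

```text
lever [51.1 23. ] 7.8
jaw [-20.6  28. ] 21.5
[-9.4 60.3]
[-148.7   59.2]
[ -9.9 -52.3]
flange [-8.  33.4]
```

View pics/w14y.png

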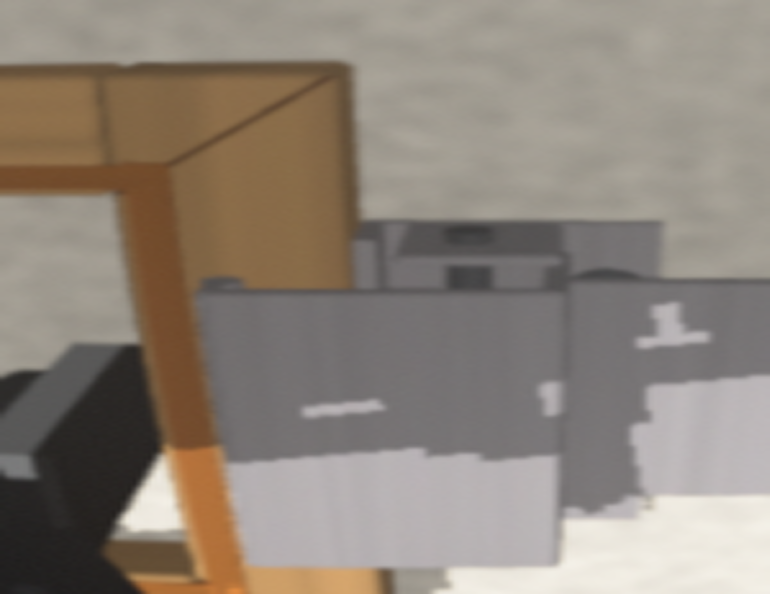

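```bash
python3 -m creep '[[[0,0,-0.002],[0,0,0],0.07],[[0,0,-0.0015],[0,0,0],0.07],[[0,0,0],[0,0,0],0.07],[[0,0,0],[0,0,0],0.07],[[0,0,0],[0,0,0],0.07]]'
python3 - <<'E'
from h import *
o=robot.get_obs(); print(tob(o['ee_pos'])*1000,np.round(o['moment'],2))
_,d=cap('wrist','w15')
im=cv2.imread('pics/w15.png'); cv2.imwrite('pics/w15z.png',cv2.resize(im[60:400],(800,486),interpolation=cv2.INTER_CUBIC))
E
```

```text
time_s: 19.18
ee_pos: [0.6402, 0.0843, 0.0111]
tool_rot: [[-0.202, -0.003, 0.979], [-0.979, 0.001, -0.202], [-0.0, -1.0, -0.003]]
contact_force: [-6.0, 0.6, 6.1]
finger_gap: 0.0703
[4.01754925 0.55201257] [ 0.37  1.12 -0.04]
```

View pics/w15z.png

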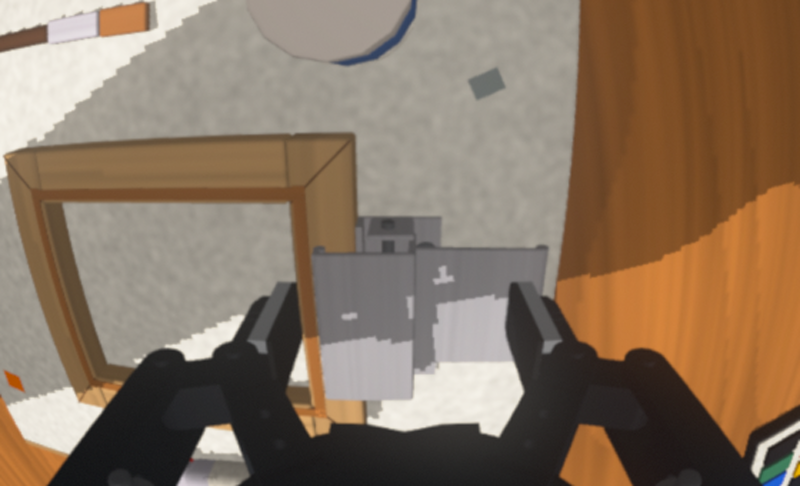

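```bash
python3 -m creep '[[[0,0,-0.0015],[0,0,0],0.07],[[0,-0.001,0],[0,0,0],0.07],[[0,-0.0015,0],[0,0,0],0.07],[[0,-0.002,0],[0,0,0],0.07],[[0,-0.002,0],[0,0,0],0.07]]'
python3 -m creep '[[[0,-0.002,0],[0,0,0],0.07],[[0,-0.002,0],[0,0,0],0.07],[[0,-0.002,0],[0,0,0],0.07],[[0,-0.002,0],[0,0,0],0.07],[[0,-0.003,0],[0,0,0],0.07]]'
python3 - <<'E'
from h import *
o=robot.get_obs(); print(tob(o['ee_pos'])*1000,np.round(o['moment'],2))
_,d=cap('wrist','w16')
im=cv2.imread('pics/w16.png'); cv2.imwrite('pics/w16z.png',cv2.resize(im[60:400],(800,486),interpolation=cv2.INTER_CUBIC))
E
```

```text
time_s: 19.85
ee_pos: [0.6404, 0.084, 0.018]
tool_rot: [[-0.202, 0.0, 0.979], [-0.979, 0.0, -0.202], [-0.0, -1.0, 0.0]]
contact_force: [-2.7, 3.2, 3.5]
finger_gap: 0.07
time_s: 20.48
ee_pos: [0.6403, 0.0836, 0.0287]
tool_rot: [[-0.203, -0.0, 0.979], [-0.979, -0.0, -0.203], [0.0, -1.0, -0.0]]
contact_force: [-0.4, 0.9, 0.5]
finger_gap: 0.0699
[ 4.18484672 -0.13915715] [-0.03 -0.01 -0.02]
```

View pics/w16z.png

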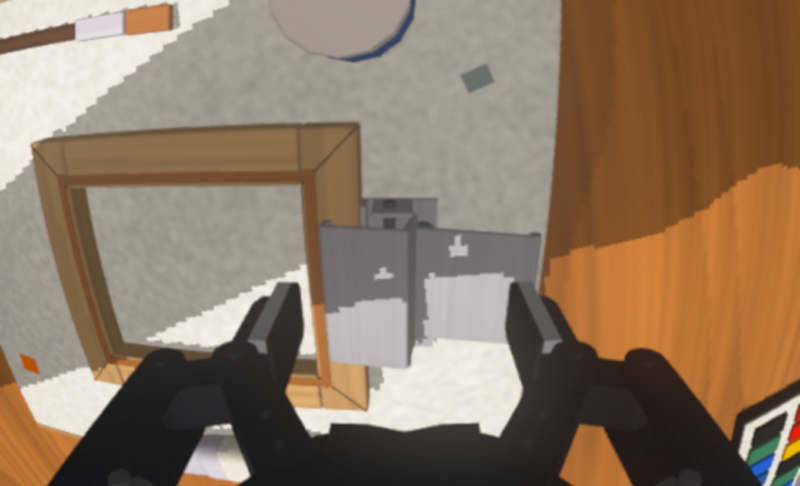

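Jaw is down on the rail, force back to zero. Raise clear and inspect.

```bash
python3 -m creep '[[[0,-0.01,0],[0,0,0],0.07],[[0,-0.025,0],[0,0,0],0.07],[[0,-0.04,0],[0,0,0],0.07],[[0,-0.04,0],[0,0,0],0.07],[[0,-0.02,0],[0,0,0],0.07]]'
python3 -m creep '[[[0,0,0],[0,0,0],0.07],[[0,0,0],[0,0,0],0.07],[[0,0,0],[0,0,0],0.07],[[0,0,0],[0,0,0],0.07],[[0,0,0],[0,0,0],0.07]]'
python3 - <<'E'
from h import *
st();_,d=cap('wrist','w17');cap('side','s17');cap('top','t17')
im=cv2.imread('pics/w17.png'); cv2.imwrite('pics/w17z.png',cv2.resize(im[0:340],(800,486),interpolation=cv2.INTER_CUBIC))
im=cv2.imread('pics/s17.png')[195:325,200:370]; cv2.imwrite('pics/s17z.png',cv2.resize(im,None,fx=4.6,fy=4.6,interpolation=cv2.INTER_CUBIC))
E
```

```text
time_s: 21.15
ee_pos: [0.6417, 0.0838, 0.1669]
tool_rot: [[-0.203, 0.004, 0.979], [-0.979, 0.001, -0.203], [-0.002, -1.0, 0.004]]
contact_force: [0.2, 0.3, 0.4]
finger_gap: 0.0703
time_s: 21.78
ee_pos: [0.64, 0.0837, 0.163]
tool_rot: [[-0.203, -0.001, 0.979], [-0.979, -0.0, -0.203], [0.0, -1.0, -0.001]]
contact_force: [-0.3, 0.5, 0.2]
finger_gap: 0.0701
time_s 21.775
ee_pos [0.64, 0.0837, 0.163]
tool_rot [[-0.2025, -0.001, 0.9793], [-0.9793, -0.0002, -0.2025], [0.0004, -1.0, -0.001]]
contact_force [-0.2925, 0.5174, 0.2064]
finger_gap 0.0701
qpos [-0.2905, 0.5298, 0.1637, 1.6386, -0.0991, 0.9823, -0.2977]
```

View pics/w17z.png

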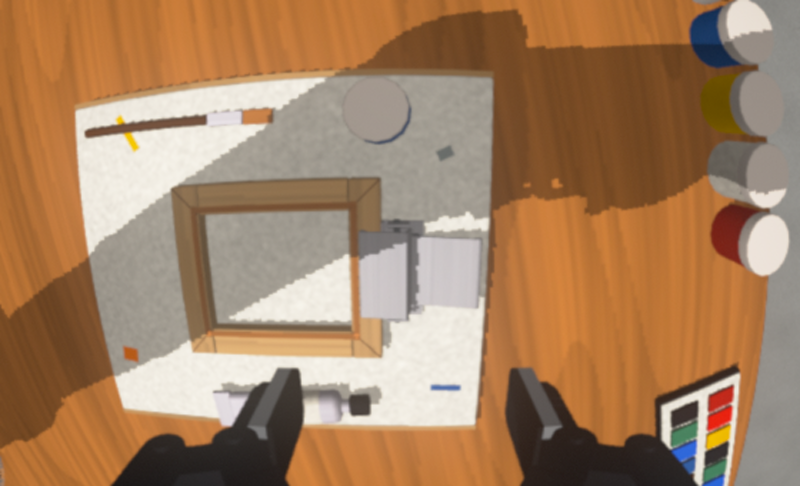

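View pics/s17z.png

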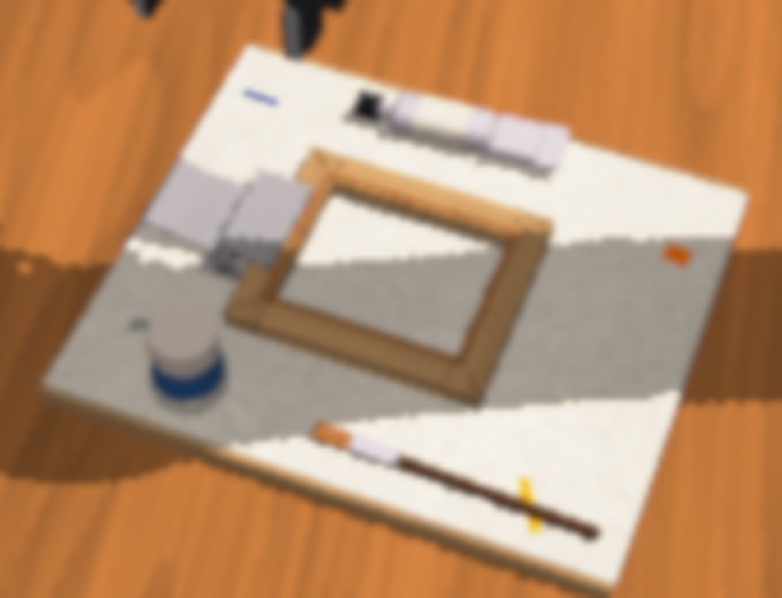

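```bash
python3 - <<'E'
from h import *
S=(0,0,1.4286,1.4294)
M=[(-.07,.06),(.07,.06),(.07,-.06),(-.07,-.06)]
d=json.load(open('pics/w17.json'))
W=[zp(d,*p,.024,*S) for p in [(173,188),(381,178),(382,356),(193,352)]]
b,f,r=rectfit(W,M); print('frame',tob(f),np.degrees(b-BA),(r*1000).round(1).tolist())
for p in [(381,178),(382,356)]: print('front corner',(tob(zp(d,*p,.024,*S))*1000).round(1))
s=json.load(open('pics/side0.json'))
W=[onplane(s,200+x/4.6,195+y/4.6,.024) for x,y in [(482,402),(226,318),(315,149),(552,218)]]
b,f,r=rectfit(W,M); t=np.array([.63266,.08557]);a=-.2036
print('side',np.degrees(b-a),np.array([[np.cos(a),np.sin(a)],[-np.sin(a),np.cos(a)]])@(f-t),(r*1000).round(1).tolist())
for n,(u,v),y in [('lever',(482,239),.023),('leverR',(478,308),-.023)]:
        by=BR[:,1];p,q=ray(d,u/1.4286,v/1.4294)
        n3=np.array([by[0],by[1],0]);o=np.array([*tow(0,y),0])
        P=p+q*((o-p)@n3)/(q@n3); print(n,(tob(P)*1000).round(1),((P[2]-.012)*1000).round(1))
E
```

```text
frame [-0.07925715 -0.00057773] -0.11974960087077405 [[1.2, -1.6], [-0.6, -0.4], [-0.9, 1.6], [0.3, 0.4]]
front corner [-9.6 58.8]
front corner [-10.6 -59.4]
side 0.7822060266466194 [-0.08086778  0.00073352] [[1.0, 0.8], [-1.6, -0.2], [-1.9, 0.3], [2.5, -0.9]]
lever [51.6 23. ] 20.7
leverR [ 51.9 -23. ] 16.8
```

```bash
python3 -c "
from station import robot
print(robot.finish_job())"
```

```text
the job is handed in; nothing more can be done
None
```

The frame is clipped to the board: its rail is against the clip's stop, the lever is up and the jaw is on the rail. I handed the job in at about 22 s with the hand clear.

**What I did:** I pushed the frame up to the clip with both fingertips inside its opening, which also squared it. Then one fingertip held the lever down while the other pushed the rail under the open jaw. When the push force rose and the rail stopped moving, I eased off, let the lever up and raised the hand.

**Last checks:**

| Check | Wrist camera | Side camera | Target |
|---|---|---|---|
| Frame centre, board x | -79.3 mm | -80.9 mm | -80 mm |
| Frame centre, board y | -0.6 mm | +0.7 mm | 0 mm |
| Frame angle to the board | -0.1° | +0.8° | 0° |

- **Home against the stop:** the wrist camera puts the two front corners at x = -9.6 and -10.6 mm; the stop is at -10 mm.
- **Jaw on the rail:** the lever end reads 17–21 mm above the board, a little more than the roughly 14 mm expected with the jaw on the rail. I did not test the grip.
- **Other objects:** by eye in the last pictures, the jar, tube and brush had not moved. The cup and spray bottle were outside those views; the arm did not go near them.
- **Disagreement:** the two cameras differ by about 1–2 mm and 0.9° on the frame, about the calibration error. From the side view the angle is less certain.

**What went wrong:** my first push with the lever fully down jammed, reading about 42 N sideways and 54 N upward at the wrist. The frame did not visibly move. I backed off, eased the lever slightly off its end stop, and the push then went smoothly. I took that jam as fingertip contact rather than the gripper body, so the 40 N limit should not apply, but I could not confirm it.

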